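Clear the jammed capacitor feeder

TASK

Two capacitors have jammed side by side at the neck of the feeder: ease either one of them back, leaving the other where it is, shift it in behind its neighbour, then push the orange follower so that they go through the neck in single file, until you feel the first one press lightly on the red sprung stop, and leave them resting against it. Keep the capacitors upright and on the feeder floor and work gently, pressing with no more than about 10 N, because a can dents and a push on the jam only wedges it. Leave the reel, the jar and the box where they are.

Things in the scene. Friction and masses are not known exactly. Their poses are not given: they have to be found in the camera images.
- feeder: Fixed feeder for round parts, open on top: aluminium base 86 mm wide, x = -115 to 135 mm in its own frame, floor 6 mm above the bench; green guide walls 6 mm thick, tops 24 mm above the bench. Origin at bench height on the centre line; x axis = feed direction, z up. Hopper walls 64 mm apart from x = -60 to 3 mm, then converging. Floor, walls, follower and stop are slippery (friction about 0.15).
- neck (a point): Centre of the neck on the feeder floor (feeder x = 30 mm, 6 mm above the bench), axes as the feeder's. The walls converge to it, each at 30 degrees to the centre line, from 64 mm apart at feeder x = 3 mm to 33 mm apart here; the straight lane, 33 mm wide, runs on from here to feeder x = 108 mm.
- cap_black: Loose capacitor can, black sleeve, silver top, 30 mm diameter, 40 mm tall, about 60 g, upright on the feeder floor, so its top 22 mm stand above the walls and can be pushed there. Origin: centre of its underside. Starts beside the blue one (either side), feeder x about -2, y +15 or -15 mm: abreast they cannot pass, and pushing both from behind wedges them.
- cap_blue: The same can with a blue sleeve: 30 mm diameter, 40 mm tall, about 60 g, origin at the centre of its underside. Either may go first: one that is behind and near the centre line pushes the other through the neck.
- follower (a joint): Travel of the orange follower along the feed, in m: 0 fully back, grows towards the neck, up to 0.110; at value q its front face is at feeder x = -52 mm + q. No spring: it slides with a steady drag of about 2.5 N, stays where it is left, and is also pushed back by a capacitor that is pushed against it. It fits through the neck and lane behind the parts.
- follower_front (a point): Middle of the follower's flat front face, 26 mm above the bench (face 31 mm wide, from 7 to 45 mm above the bench); axes as the feeder's. The block goes back 20 mm from this face to its flat back face, 24 mm wide, top 59 mm above the bench: push there, on the centre line.
- stop_block: Grey block 20 x 45 x 38 mm, fixed at the lane's end; origin: centre of its underside, feeder x = 122, z = 6 mm. Its screw carries a red sprung tip (18 mm diameter, axis 24 mm above the bench) facing the neck. Its setting is not measured: the free tip is anywhere at feeder x = 84 to 100 mm. It yields 0.4 mm per N, bottoms after 6 mm; the follower's drag then holds the parts against it.
- solder_reel: Bystander: solder reel standing on its flange, 56 mm diameter, 38 mm tall, origin under its centre.
- flux_jar: Bystander: amber flux jar with green lid, 48 mm diameter, 50 mm tall, origin under its centre.
- solder_box: Bystander: cardboard box 60 x 100 x 45 mm, origin under its centre.

How it is judged (in metres and radians):
On the way, in this order (a step that is already met when the one before it is completed fails the run):
1. one capacitor has been eased back from the jam (centre more than 45 mm short of the neck) while the other stays at the converging walls (((x of cap_black in the frame of feeder below -0.015 m and x of cap_blue in the frame of feeder above -0.012 m) or (x of cap_blue in the frame of feeder below -0.015 m and x of cap_black in the frame of feeder above -0.012 m))), for 0.2 s.
2. one capacitor has gone through the neck into the lane (x of any of cap_black, cap_blue in the frame of feeder above 0.04 m), for 0.1 s.
At the end, for the whole second after the job is handed in: Both capacitors stand upright (within 0.12 rad) on the feeder floor past the neck in single file: both within 4 mm of the lane's centre line, centres less than 33 mm apart, the first resting against the sprung stop (at least 0.3 N), at rest, untouched by the robot (((x of cap_black in the frame of feeder above 0.064 m and x of cap_blue in the frame of feeder above 0.03 m and horizontal distance between cap_black and cap_blue below 0.033 m and contact force between cap_black and stop_block above 0.3 N and y of cap_black in the frame of feeder between -0.004 and 0.004 m and y of cap_blue in the frame of feeder between -0.004 and 0.004 m) or (x of cap_blue in the frame of feeder above 0.064 m and x of cap_black in the frame of feeder above 0.03 m and horizontal distance between cap_blue and cap_black below 0.033 m and contact force between cap_blue and stop_block above 0.3 N and y of cap_blue in the frame of feeder between -0.004 and 0.004 m and y of cap_black in the frame of feeder between -0.004 and 0.004 m)) and angle between each of cap_black, cap_blue's own z axis and vertical below 0.12 rad and height (world z) of each of cap_black, cap_blue below 0.01 m and linear speed of each of cap_black, cap_blue below 0.01 m/s).
It fails at once if the gripper presses on a capacitor or on the follower with more than 15 N (contact force between the fingers and cap_black above 15 N or contact force between the fingers and cap_blue above 15 N or contact force between the fingers and follower above 15 N).
It fails at once if a capacitor is pressed on the stop with more than 12 N (contact force between any of cap_black, cap_blue and stop_block above 12 N).
It fails at once if a capacitor is tipped by more than 0.35 rad or lifted more than 12 mm off the feeder floor (angle between any of cap_black, cap_blue's own z axis and vertical above 0.35 rad or height (world z) of any of cap_black, cap_blue above 0.018 m).
It fails at once if the solder reel, the flux jar or the box is shifted by more than 15 mm (distance of any of solder_reel, flux_jar, solder_box from where it was at the start of the episode above 0.015 m).
It also fails if it takes over 56 s, if anything falls off the work surface, if the arm or the gripper's body presses on something with over 40 N, if the wrist force passes 120 N, or if a joint passes its speed limit or range.

ROBOT

A 6-joint arm with a two-finger parallel gripper is mounted at the origin on the work surface. World frame = base frame: x ahead of the robot, y to its left, z up, the work surface at z = 0. Lengths are in mm, angles in degrees, forces in N, time in s.
With the tool pointing down it reaches from about 250 to 775 mm from the base axis. Payload 4 kg.
Tool frame: the origin (TCP) lies midway between the tips of the shut fingers; the grasp point (between the pads) lies 19 mm behind it (robot.pinch_z is the distance from the TCP to the grasp point, in mm); z points along the fingers, y is the line along which they close (so a half turn about z gives the same grasp; the last joint's range is limited). The gripper opens to 94 mm and grips with 3 to 60 N. Pads are 16 mm wide; open, the fingers measure 119 mm over their backs; the gripper's body (75 mm by 177 mm) begins 78 mm behind the grasp point.
Start: joints at [-80.449, 4.996, 78.535, -0, 96.463, -5.907], TCP at [146.593, -530.123, 205.506] pointing down, gripper open.
Joint ranges: [-177.83, 177.83], [-43.37, 116.18], [15.69, 146.23], [-61.86, 241.86], [9.47, 152.12], [-147.06, 147.06]. Speed limits (degrees/s): [159.86, 159.86, 180, 180, 180, 180].

INTERFACE

Orientations are given as a 3x3 rotation matrix whose columns are the frame's x, y, z axes.
In Python, from rig import robot, vision gives the robot as it stands.
- The arm moves only by the tool drive_tool, never from a script. Its argument "rows" is one flat list of numbers, 7 for each row, row after row: the finger opening in cm, from 0 to 9.4, then the shift along the world's x, y, z in cm, then the turn, a rotation vector about the world's x, y, z in rad. In form: [gripper, tx, ty, tz, rx, ry, rz, gripper, tx, ty, tz, rx, ry, rz, ...]. A call has 1 to 12 rows; each row shifts and turns the commanded pose from where the row before left it; what a row does not reach is not made up. A row lasts 1/8 s, in which the tool goes at most 62.5 mm and 10.7 degrees, less where a joint would pass 70% of its speed; a pose out of reach is approached as far as the arm can. A call is refused whole if a number of a shift passes 6.25 or a number of a turn 0.188, either way. A call with a gripper value outside its range is refused whole. The fingers move at their own pace and stop on an object; the grip force is fixed at half the most. Time passes only in rows, so rows that do not move let the fingers close. It gives the time, the measured TCP pose, the force, the opening and the grip force at its end, in the units of the state.
- robot.observe(): the state, without advancing time (a new reading comes with each control period).
- vision.snapshot(name): name is "scene" or "top"; returns the picture (420x560x3 uint8, blue, green, red); there is no depth.
- vision.calibration(name): a dict with "fovy" (degrees; the focal length in pixels is half the picture's height over the tangent of half this angle, whatever the lens; pixels are square), "cx", "cy" (the principal point, pixels), "distortion" ([k1, k2, p1, p2, k3] as OpenCV has them; the pictures are not rectified), "eye" and "orientation" of the camera in the world. Camera axes: x right, y up, looking along -z (the intrinsics and any distortion apply to the point x, -y, -z); pixel columns grow to the right and rows downward; lengths in mm; the calibration is good to about 2 mm. A picture is of the moment at which its call begins. calibration takes no time and is no camera call.
- robot.finish_job(): hands the job in; it is judged then, once.
The state is a dict: "clock": time; "joints": joint angles; "joint_vel": joint speeds; "joint_torque": joint torques, N m; "ee_pos": TCP position; "orientation": TCP orientation; "force": force on the tool from outside, world axes, zero at the start; "ft_torque": the same for the moment, N m; "opening": finger opening in mm; "gripper_force": force on a finger pad.
Only numpy, scipy, OpenCV 4.12 (cv2) and the standard library are available. Lean on these libraries where they do the work, as an engineer would, in place of code of your own. Each camera call takes 0.05 s, during which the arm holds its last target. There are 200 camera calls.

## Working session

There is one attempt and no reset: what is moved stays moved. The work goes in short steps, Python scripts to look and compute and a tool call to move; the robot and the scene stay as the last step left them, time stands still between calls to the robot, and variables do not carry over. Pictures are saved under pics/ and viewed, at most 10 in all, crops included, and the job is handed in when it is done.

Besides the shell and the picture viewer there is one more tool, called as name(argument=value, ...), one argument or row to a line, values as JSON. drive_tool: Moves the arm, as the interface text tells. Its arguments: {"type":"object","properties":{"rows":{"type":"array"}},"required":["rows"]}

```bash
mkdir -p pics; ls; python3 - <<'E'
from rig import robot, vision
import cv2
for n in("scene","top"):
    cv2.imwrite(f"pics/{n}0.png",vision.snapshot(n)); print(vision.calibration(n))
print(robot.observe())
E
```

```text
pics
{'fovy': 55.22292299911952, 'cx': 274.0158521727559, 'cy': 203.06629084681563, 'distortion': array([-0.05154129,  0.        ,  0.        ,  0.        ,  0.        ]), 'eye': array([1011.09931995,  191.48527488,  564.68535776]), 'orientation': array([[-0.32347498, -0.71204107,  0.62318653],
       [ 0.94618866, -0.25003978,  0.20544373],
       [ 0.00953705,  0.65610794,  0.7546068 ]])}
{'fovy': 42.12977637224678, 'cx': 282.78944315722947, 'cy': 209.24657510412436, 'distortion': array([-0.07886467,  0.        ,  0.        ,  0.        ,  0.        ]), 'eye': array([426.19141769,  64.12882593, 942.36165341]), 'orientation': array([[ 2.86774791e-02,  9.81550802e-01, -1.89038687e-01],
       [-9.99577325e-01,  2.90625482e-02, -7.35248056e-04],
       [ 4.77226264e-03,  1.88979871e-01,  9.81969365e-01]])}
{'clock': 0.1, 'joints': array([-8.04494699e+01,  5.03419541e+00,  7.86158308e+01, -2.59703746e-04,
        9.64628302e+01, -5.90817471e+00]), 'joint_vel': array([ 0.00319404, -0.0261283 , -0.24721799,  0.04539101,  0.05408027,
        0.03418161]), 'joint_torque': array([ 2.34371699e-03, -3.41251981e+01, -3.03301442e+01,  7.19026895e-02,
        3.03548248e-02, -1.09144473e-04]), 'ee_pos': array([ 146.5011308 , -529.61397454,  204.4299569 ]), 'orientation': array([[ 9.63822979e-01,  2.66542971e-01, -3.31251365e-04],
       [ 2.66543103e-01, -9.63821044e-01,  1.94166674e-03],
       [ 1.98270587e-04, -1.95971579e-03, -9.99998060e-01]]), 'force': array([-0.60412168, -0.69018999, -0.15237879]), 'ft_torque': array([-0.0386789 , -0.00180013, -0.04181299]), 'gripper_force': 0.0, 'opening': 94.2650270867688}
```

View pics/top0.png

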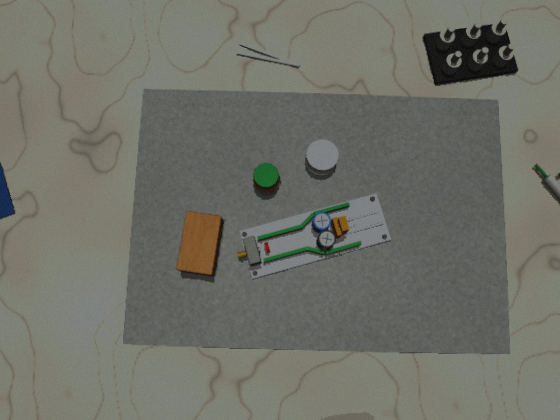

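View pics/scene0.png

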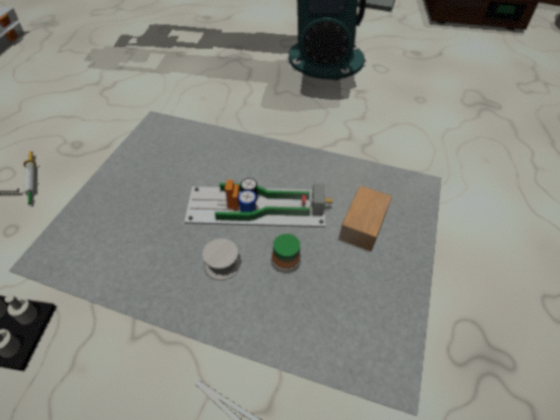

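The top view shows the feeder lying from (390,220) to (245,260), with feed to the left (+y). Blue can is at about (321,221), black at about (327,239), the follower at about (341,226), and the red tip at about (267,249). I'll enlarge that area.

```bash
python3 - <<'E'
import cv2
a=cv2.imread("pics/top0.png")[185:285,230:400]
cv2.imwrite("pics/c1.png",cv2.resize(a,None,fx=4.5,fy=4.5,interpolation=cv2.INTER_CUBIC))
E
```

```text
(no output)
```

View pics/c1.png

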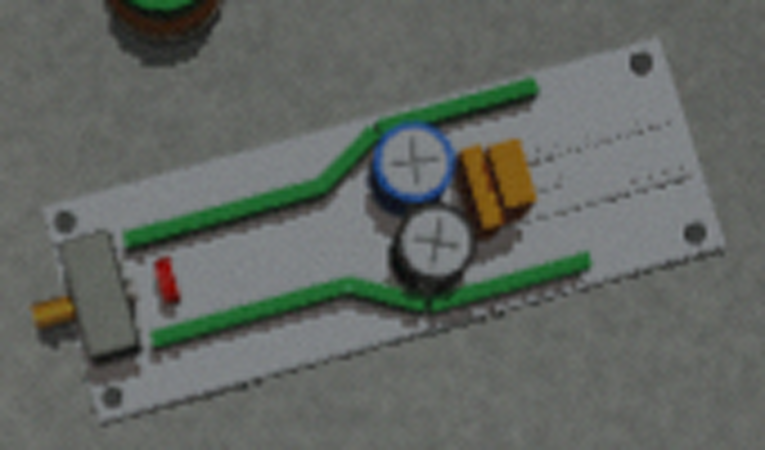

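Enlarged crop: base corners at (43,207), (102,424), (725,247) and (660,38). The can tops are blue at (413,162) and black at (437,243). The follower plate's front edge runs from (457,150) to (485,230), its rear block is bounded at right by (520,138)–(537,200), and the red tip face is at about (177,282).

```bash
cat >h.py <<'E'
from rig import robot, vision
import cv2, numpy as np
from scipy.optimize import least_squares
def ray(uv,z,n="top"):
    c=vision.calibration(n); f=210/np.tan(np.radians(c["fovy"]/2))
    K=np.array([[f,0,c["cx"]],[0,f,c["cy"]],[0,0,1]])
    p=cv2.undistortPoints(np.array(uv,float).reshape(-1,1,2),K,np.array(c["distortion"])).reshape(-1,2)
    d=np.c_[p[:,0],-p[:,1],-np.ones(len(p))]@c["orientation"].T
    return c["eye"]+d*((z-c["eye"][2])/d[:,2])[:,None]
def crop(p,u0=230,v0=185,s=4.5): return (np.array(p,float)+.5)/s-.5+[u0,v0]
E
python3 - <<'E'
from h import *
W=np.r_[ray(crop([(43,207),(102,424),(725,247),(660,38)]),6),ray(crop([(125,233),(317,181),(372,126),(535,80),(155,346),(348,288),(428,310),(590,265)]),24)][:,:2]
F=np.array([(135,-43),(135,43),(-115,43),(-115,-43)],float)
def T(p,f): c,s=np.cos(p[2]),np.sin(p[2]); return p[:2]+f@np.array([[c,s],[-s,c]])
r=least_squares(lambda p:(T(p,F)-W[:4]).ravel(),[400,50,1.5]); p=r.x
print("feeder",p[:2],np.degrees(p[2]),"res",r.fun.round(1))
c,s=np.cos(p[2]),np.sin(p[2]); inv=lambda w:(np.array(w)[:,:2]-p[:2])@np.array([[c,-s],[s,c]])
print("walls",inv(W[4:]).round(1).tolist())
B=ray(crop([(413,162),(437,243)]),46);print("caps",B,inv(B))
print("follower front",inv(ray(crop([(457,150),(485,230)]),45)),"back top",inv(ray(crop([(520,138),(537,200)]),59)))
print("tip",inv(ray(crop([(177,282)]),24)))
np.save("p.npy",p)
# also bystanders
print(ray([(266,175)],50),ray([(322,155)],38),ray([(200,242)],45))
E
```

```text
feeder [565.27376953  -2.17416336] 107.3117849290576 res [-0.3  0.1  0.2  0.4 -0.  -0.6  0.1  0.1]
walls [[107.0, -22.3], [31.7, -21.9], [5.6, -36.7], [-59.5, -37.1], [107.4, 21.9], [31.7, 20.4], [5.0, 36.5], [-58.8, 36.8]]
caps [[ 5.81350861e+02 -1.41734203e-01  4.60000000e+01]
 [ 5.51320366e+02 -9.47178429e+00  4.60000000e+01]] [[ -2.84372097 -15.95358589]
 [ -2.81490406  15.49287148]]
follower front [[-20.01308069 -16.02390438]
 [-21.41625959  15.53896658]] back top [[-41.61882506 -12.055129  ]
 [-40.92980068  11.61814775]]
tip [[93.01939206  0.88840521]]
[[655.97010651  94.80561046  50.        ]] [[ 6.97536158e+02 -6.47621883e-02  3.80000000e+01]] [[539.55852399 200.5178864   45.        ]]
```

drive_tool(
  rows=[0,3.3,4.6,0,0,0,0.031,0,3.3,4.6,0,0,0,0,0,3.3,4.6,0,0,0,0,0,3.3,4.6,0,0,0,0,0,3.3,4.6,0,0,0,0,0,3.3,4.6,0,0,0,0,0,3.3,4.6,0,0,0,0,0,3.3,4.6,0,0,0,0,0,3.3,4.6,0,0,0,0,0,3.3,4.6,-3,0,0,0,0,3.3,4.6,-3,0,0,0,0,3.2,4.6,-2,0,0,0],
)

```text
clock: 1.6
ee_pos: [539.9, 21.3, 124.9]
orientation: [[0.955, 0.296, -0.002], [0.296, -0.955, -0.0], [-0.002, -0.0, -1.0]]
force: [1.2, -1.0, 0.3]
opening: 0.6
gripper_force: 0.0
```

drive_tool(
  rows=[0,0,0,0,0,0,0,0,0,0,-2,0,0,0,0,0,0,0,0,0,0],
)

```text
clock: 1.98
ee_pos: [538.4, 18.9, 105.6]
orientation: [[0.955, 0.296, -0.004], [0.296, -0.955, -0.0], [-0.004, -0.001, -1.0]]
force: [-0.4, 0.5, -0.2]
opening: 0.3
gripper_force: 0.0
```

drive_tool(
  rows=[0,0.3,0.4,-1,0,0,0,0,0,0,-2.5,0,0,0,0,0,0,-1.5,0,0,0,0,0,0,0,0,0,0],
)

```text
clock: 2.48
ee_pos: [542.0, 23.5, 55.7]
orientation: [[0.955, 0.296, -0.003], [0.296, -0.955, 0.0], [-0.003, -0.001, -1.0]]
force: [0.0, 0.4, -0.1]
opening: 0.5
gripper_force: 0.0
```

```bash
python3 - <<'E'
from h import *
a=vision.snapshot("scene")[160:240,170:350]
cv2.imwrite("pics/c2.png",cv2.resize(a,None,fx=4.4,fy=4.4,interpolation=cv2.INTER_CUBIC)); print(robot.observe()["ee_pos"])
E
```

```text
[542.82773545  23.4634966   56.8708171 ]
```

View pics/c2.png

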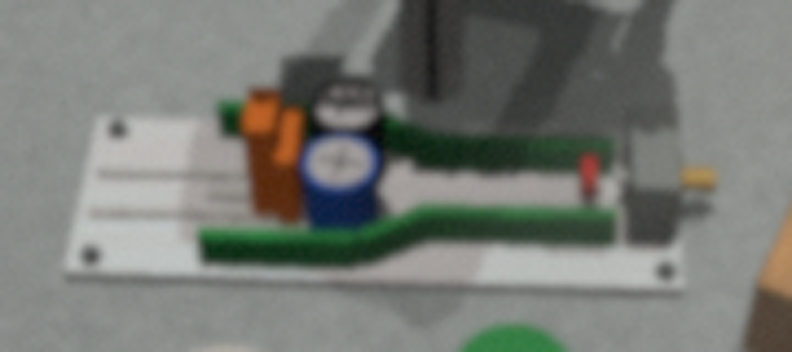

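Shut fingers (402–462 px, about 25 mm along the feed) hang just ahead of the black can (right edge about 383) with clearance. I'll descend and push back.

drive_tool(
  rows=[0,0,0,-1.3,0,0,0,0,0,0,-1.3,0,0,0,0,0,0,0,0,0,0,0,0.03,-0.095,0,0,0,0,0,0.03,-0.095,0,0,0,0,0,0.03,-0.095,0,0,0,0,0,0.03,-0.095,0,0,0,0,0,0.03,-0.095,0,0,0,0,0,0.03,-0.095,0,0,0,0],
)

```text
clock: 3.65
ee_pos: [544.8, 17.9, 31.0]
orientation: [[0.955, 0.296, 0.0], [0.296, -0.955, -0.0], [0.0, 0.0, -1.0]]
force: [-0.1, 0.4, -0.3]
opening: 0.6
gripper_force: 0.0
```

drive_tool(
  rows=[0,0.03,-0.095,0,0,0,0,0,0.03,-0.095,0,0,0,0,0,0.03,-0.095,0,0,0,0,0,0.03,-0.095,0,0,0,0,0,0.03,-0.095,0,0,0,0,0,0.03,-0.095,0,0,0,0],
)

```text
clock: 4.4
ee_pos: [546.3, 12.9, 31.0]
orientation: [[0.955, 0.296, -0.001], [0.296, -0.955, 0.001], [-0.0, -0.001, -1.0]]
force: [0.6, 2.3, 1.5]
opening: 0.4
gripper_force: 1.4
```

drive_tool(
  rows=[0,0.03,-0.1,0,0,0,0,0,0.04,-0.14,0,0,0,0,0,0.05,-0.16,0,0,0,0,0,0.05,-0.16,0,0,0,0,0,0.05,-0.16,0,0,0,0,0,0.05,-0.16,0,0,0,0],
)

```text
clock: 5.15
ee_pos: [549.3, 3.3, 31.0]
orientation: [[0.955, 0.296, -0.0], [0.296, -0.955, -0.0], [-0.0, 0.0, -1.0]]
force: [-1.1, 1.7, 0.7]
opening: 0.6
gripper_force: 1.4
```

drive_tool(
  rows=[0,0.05,-0.16,0,0,0,0,0,0.05,-0.16,0,0,0,0,0,0.05,-0.16,0,0,0,0,0,0.05,-0.16,0,0,0,0,0,0.05,-0.16,0,0,0,0,0,0.05,-0.16,0,0,0,0,0,0.05,-0.16,0,0,0,0,0,0.05,-0.16,0,0,0,0,0,0.05,-0.16,0,0,0,0,0,0.05,-0.16,0,0,0,0],
)

```text
clock: 6.4
ee_pos: [554.3, -12.7, 31.0]
orientation: [[0.955, 0.296, -0.0], [0.296, -0.955, -0.0], [-0.0, 0.0, -1.0]]
force: [-1.7, 2.9, 1.5]
opening: 0.5
gripper_force: 1.4
```

```bash
python3 - <<'E'
from h import *
a=vision.snapshot("scene")[160:240,170:350]
cv2.imwrite("pics/c3.png",cv2.resize(a,None,fx=4.4,fy=4.4,interpolation=cv2.INTER_CUBIC))
p=np.load("p.npy");c,s=np.cos(p[2]),np.sin(p[2]);print((robot.observe()["ee_pos"][:2]-p[:2])@np.array([[c,-s],[s,c]]))
E
```

```text
[-7.02117222 13.62233439]
```

View pics/c3.png

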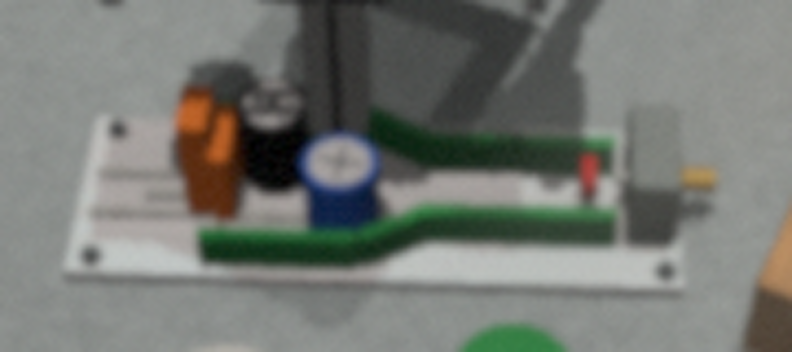

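Black can is back against the follower, top at about (272,103); blue is unmoved at (340,160). Compute positions.

```bash
python3 - <<'E'
from h import *
p=np.load("p.npy");c,s=np.cos(p[2]),np.sin(p[2]);inv=lambda w:(np.array(w)[:,:2]-p[:2])@np.array([[c,-s],[s,c]])
print(inv(ray(crop([(272,103),(340,160)],170,160,4.4),46,"scene")))
E
```

```text
[[-32.54349124  12.48952903]
 [ -2.68897185 -17.64705993]]
```

drive_tool(
  rows=[0,-0.06,0.19,0,0,0,0,0,-0.06,0.19,0,0,0,0,0,0,0,1.5,0,0,0,0,0,0,1.5,0,0,0,0,-0.7,-1.3,0,0,0,0,0,-0.7,-1.3,0,0,0,0,0,-0.7,-1.3,0,0,0,0,0,0,0,0,0,0,0,0,0,0,-1.5,0,0,0,0,0,0,-1.5,0,0,0,0,0,0,0,0,0,0],
)

```text
clock: 7.82
ee_pos: [530.2, -47.1, 28.2]
orientation: [[0.955, 0.297, -0.005], [0.297, -0.955, 0.001], [-0.005, -0.003, -1.0]]
force: [0.0, -0.3, -0.6]
opening: 0.7
gripper_force: 0.0
```

```bash
cat >>h.py <<'E'
def F(w):
    p=np.load("p.npy");c,s=np.cos(p[2]),np.sin(p[2]);return (np.atleast_2d(w)[:,:2]-p[:2])@np.array([[c,-s],[s,c]])
E
python3 - <<'E'
from h import *
o=robot.observe();print(F(o["ee_pos"]),o["ee_pos"],o["force"])
E
```

```text
[[-32.41998595  46.80427872]] [530.23699843 -47.05311908  28.19113347] [ 0.049223   -0.25782739 -0.56878504]
```

drive_tool(
  rows=[0,0.18,0.056,0.15,0,0,0,0,0.18,0.056,0,0,0,0,0,0.18,0.056,0,0,0,0,0,0.18,0.056,0,0,0,0,0,0.18,0.056,0,0,0,0,0,0.18,0.056,0,0,0,0,0,0.18,0.056,0,0,0,0,0,0.18,0.056,0,0,0,0,0,0.18,0.056,0,0,0,0,0,0.18,0.056,0,0,0,0,0,0.18,0.056,0,0,0,0,0,0,0,0,0,0,0],
)

```text
clock: 9.32
ee_pos: [552.0, -41.6, 32.5]
orientation: [[0.955, 0.296, 0.0], [0.296, -0.955, -0.0], [0.0, 0.0, -1.0]]
force: [0.2, -0.5, -0.4]
opening: 0.5
gripper_force: 0.0
```

```bash
python3 - <<'E'
from h import *
a=vision.snapshot("scene")[160:240,170:350]
cv2.imwrite("pics/c4.png",cv2.resize(a,None,fx=4.4,fy=4.4,interpolation=cv2.INTER_CUBIC))
o=robot.observe();print(F(o["ee_pos"]),o["ee_pos"],o["force"])
E
```

```text
[[-33.67718999  24.45574225]] [551.94724533 -41.60308939  32.45580151] [-0.04239816 -0.47530938  1.08362217]
```

View pics/c4.png

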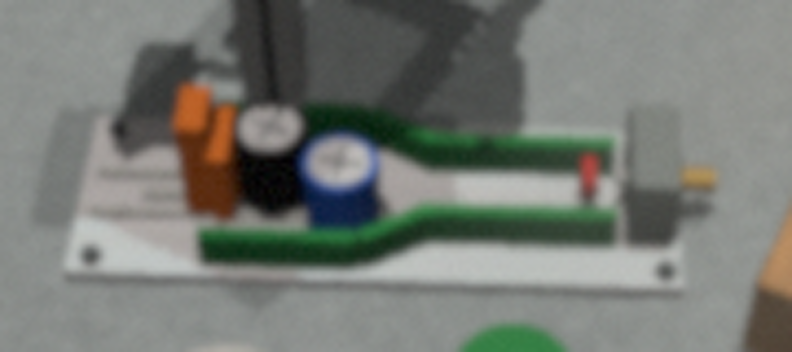

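Black's top is now at (270,130), roughly on the centre line, behind blue at (340,160). I'll nudge it about 5 mm further toward blue's side for a better pushing angle.

drive_tool(
  rows=[0,0.16,0.05,0,0,0,0,0,0.16,0.05,0,0,0,0,0,0.16,0.05,0,0,0,0,0,0,0,0,0,0,0],
)

```text
clock: 9.88
ee_pos: [556.8, -40.1, 32.5]
orientation: [[0.955, 0.296, 0.0], [0.296, -0.955, -0.0], [0.0, 0.0, -1.0]]
force: [-0.4, 0.6, 0.8]
opening: 0.4
gripper_force: 0.0
```

```bash
python3 - <<'E'
from h import *
a=vision.snapshot("scene")[160:240,170:350]
cv2.imwrite("pics/c5.png",cv2.resize(a,None,fx=4.4,fy=4.4,interpolation=cv2.INTER_CUBIC))
o=robot.observe();print(F(o["ee_pos"]),o["ee_pos"],o["force"])
E
```

```text
[[-33.66821037  19.40671965]] [556.76487318 -40.09207259  32.49820579] [-0.57991663 -0.17133145 -0.70189333]
```

View pics/c5.png

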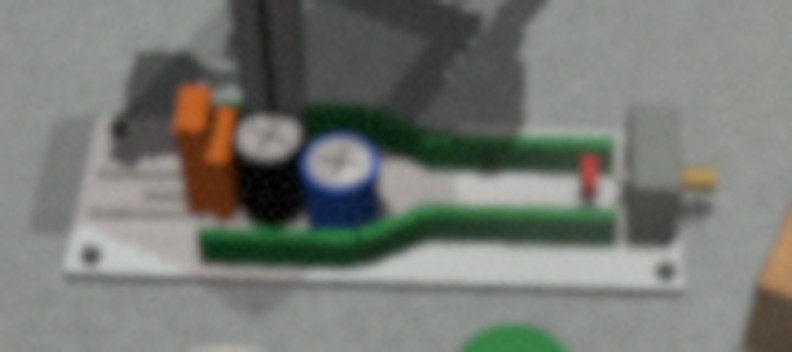

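Black's top is at (270,137), about y = -4, just behind blue, which hasn't moved. Next I go behind the follower.

drive_tool(
  rows=[0,-0.2,-0.06,0,0,0,0,0,-0.2,-0.06,0,0,0,0,0,0,0,2.2,0,0,0,0,0,0,2.2,0,0,0,0,1.3,-1.55,0,0,0,0,0,1.3,-1.55,0,0,0,0,0,1.3,-1.55,0,0,0,0,0,0,0,0,0,0,0,0,0,0,-1.9,0,0,0,0,0,0,-1.9,0,0,0,0,0,0,0,0,0,0],
)

```text
clock: 11.3
ee_pos: [588.9, -86.8, 34.7]
orientation: [[0.955, 0.297, -0.007], [0.297, -0.955, 0.002], [-0.006, -0.004, -1.0]]
force: [0.1, -0.6, 0.5]
opening: 0.3
gripper_force: 0.0
```

```bash
python3 - <<'E'
from h import *
o=robot.observe();print(F(o["ee_pos"]),o["ee_pos"],o["force"])
E
```

```text
[[-87.78832361   2.57999373]] [588.93393158 -86.75337394  34.71301313] [ 0.07064279 -0.60331924  0.46716543]
```

drive_tool(
  rows=[0,0.19,0.06,0,0,0,0,0,0,0,0,0,0,0,0,-0.03,0.1,0,0,0,0,0,-0.03,0.1,0,0,0,0,0,-0.03,0.1,0,0,0,0,0,-0.03,0.1,0,0,0,0,0,-0.03,0.1,0,0,0,0,0,-0.03,0.1,0,0,0,0,0,-0.03,0.1,0,0,0,0,0,-0.03,0.1,0,0,0,0],
)

```text
clock: 12.55
ee_pos: [591.2, -79.5, 38.5]
orientation: [[0.955, 0.296, 0.0], [0.296, -0.955, -0.001], [0.0, 0.001, -1.0]]
force: [1.1, -2.2, -1.3]
opening: 0.2
gripper_force: 0.9
```

drive_tool(
  rows=[0,-0.03,0.1,0,0,0,0,0,-0.03,0.1,0,0,0,0,0,-0.03,0.1,0,0,0,0,0,-0.03,0.1,0,0,0,0],
)

```text
clock: 13.05
ee_pos: [590.0, -75.4, 38.5]
orientation: [[0.955, 0.296, 0.0], [0.296, -0.955, -0.0], [-0.0, 0.0, -1.0]]
force: [0.3, -2.0, -0.4]
opening: 0.4
gripper_force: 1.3
```

drive_tool(
  rows=[0,-0.04,0.13,0,0,0,0,0,-0.04,0.13,0,0,0,0,0,-0.04,0.13,0,0,0,0,0,-0.04,0.13,0,0,0,0,0,-0.04,0.13,0,0,0,0,0,-0.04,0.13,0,0,0,0],
)

```text
clock: 13.8
ee_pos: [587.5, -67.3, 38.5]
orientation: [[0.955, 0.296, -0.0], [0.296, -0.955, -0.0], [-0.0, 0.0, -1.0]]
force: [1.3, -2.6, -0.6]
opening: 0.5
gripper_force: 1.4
```

drive_tool(
  rows=[0,-0.04,0.13,0,0,0,0,0,-0.04,0.13,0,0,0,0,0,-0.04,0.13,0,0,0,0,0,-0.04,0.13,0,0,0,0,0,-0.04,0.13,0,0,0,0,0,-0.04,0.13,0,0,0,0],
)

```text
clock: 14.55
ee_pos: [585.1, -59.5, 38.5]
orientation: [[0.955, 0.296, -0.0], [0.296, -0.955, -0.0], [-0.0, 0.0, -1.0]]
force: [0.5, -2.8, -0.3]
opening: 0.6
gripper_force: 1.4
```

```bash
python3 - <<'E'
from h import *
a=vision.snapshot("scene")[160:240,170:350]
cv2.imwrite("pics/c6.png",cv2.resize(a,None,fx=4.4,fy=4.4,interpolation=cv2.INTER_CUBIC))
o=robot.observe();print(F(o["ee_pos"]),o["ee_pos"],o["force"])
E
```

```text
[[-60.42461542  -1.85136544]] [585.02189565 -59.31060723  38.4510921 ] [ 0.27843359 -3.19842194 -0.49075479]
```

View pics/c6.png

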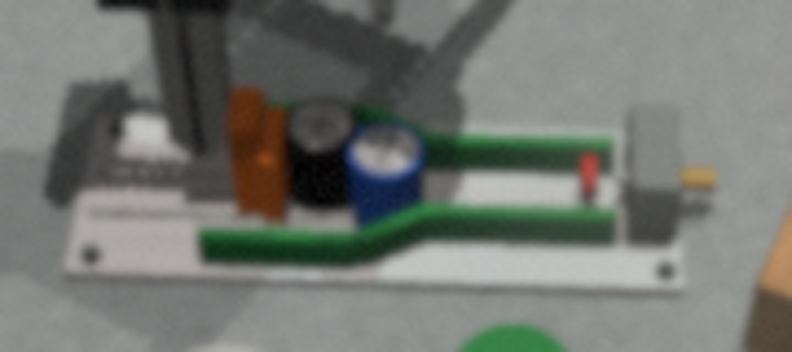

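Blue's top (386,150) is sliding along the converging wall with black (321,124) behind it, and the force is only about 3 N. Continue.

drive_tool(
  rows=[0,-0.04,0.13,0,0,0,0,0,-0.04,0.13,0,0,0,0,0,-0.04,0.13,0,0,0,0,0,-0.04,0.13,0,0,0,0,0,-0.04,0.13,0,0,0,0,0,-0.04,0.13,0,0,0,0],
)

```text
clock: 15.35
ee_pos: [582.8, -51.7, 38.5]
orientation: [[0.955, 0.296, 0.0], [0.296, -0.955, -0.0], [-0.0, 0.0, -1.0]]
force: [0.0, -2.2, -0.6]
opening: 0.3
gripper_force: 1.4
```

drive_tool(
  rows=[0,-0.04,0.13,0,0,0,0,0,-0.04,0.13,0,0,0,0,0,-0.04,0.13,0,0,0,0,0,-0.04,0.13,0,0,0,0,0,-0.04,0.13,0,0,0,0,0,-0.04,0.13,0,0,0,0],
)

```text
clock: 16.1
ee_pos: [580.4, -43.9, 38.5]
orientation: [[0.955, 0.296, 0.0], [0.296, -0.955, -0.0], [0.0, 0.0, -1.0]]
force: [0.2, -2.6, -0.2]
opening: 0.9
gripper_force: 1.4
```

drive_tool(
  rows=[0,-0.04,0.13,0,0,0,0,0,-0.04,0.13,0,0,0,0,0,-0.04,0.13,0,0,0,0,0,-0.04,0.13,0,0,0,0,0,-0.04,0.13,0,0,0,0,0,-0.04,0.13,0,0,0,0],
)

```text
clock: 16.85
ee_pos: [577.9, -36.2, 38.5]
orientation: [[0.955, 0.296, -0.0], [0.296, -0.955, -0.0], [-0.0, 0.0, -1.0]]
force: [-0.3, -3.1, -0.6]
opening: 0.5
gripper_force: 1.4
```

```bash
python3 - <<'E'
from h import *
a=vision.snapshot("scene")[160:240,170:350]
cv2.imwrite("pics/c7.png",cv2.resize(a,None,fx=4.4,fy=4.4,interpolation=cv2.INTER_CUBIC))
o=robot.observe();print(F(o["ee_pos"]),o["ee_pos"],o["force"])
E
```

```text
[[-36.00037243  -1.99499821]] [577.89106932 -35.9500509   38.46395514] [-0.03387293 -2.02638988  0.11004055]
```

View pics/c7.png

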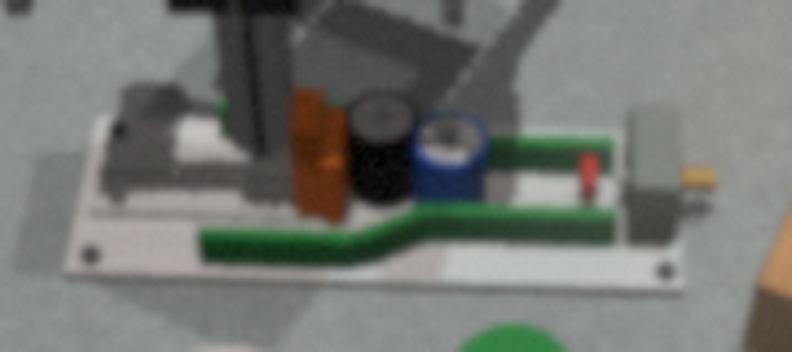

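Blue (450,135) has gone through into the lane, with black (383,115) behind entering the converging section. About 35 mm remain to the stop.

drive_tool(
  rows=[0,-0.04,0.13,0,0,0,0,0,-0.04,0.13,0,0,0,0,0,-0.04,0.13,0,0,0,0,0,-0.04,0.13,0,0,0,0,0,-0.04,0.13,0,0,0,0,0,-0.04,0.13,0,0,0,0,0,-0.04,0.13,0,0,0,0],
)

```text
clock: 17.77
ee_pos: [575.2, -27.0, 38.5]
orientation: [[0.955, 0.296, 0.0], [0.296, -0.955, -0.0], [0.0, 0.0, -1.0]]
force: [-0.7, -2.7, 0.2]
opening: 0.4
gripper_force: 1.4
```

drive_tool(
  rows=[0,-0.04,0.13,0,0,0,0,0,-0.04,0.13,0,0,0,0,0,-0.04,0.13,0,0,0,0,0,-0.04,0.13,0,0,0,0,0,-0.04,0.13,0,0,0,0,0,-0.04,0.13,0,0,0,0,0,-0.04,0.13,0,0,0,0],
)

```text
clock: 18.65
ee_pos: [572.3, -17.9, 38.5]
orientation: [[0.955, 0.296, -0.0], [0.296, -0.955, -0.0], [-0.0, 0.0, -1.0]]
force: [0.8, -2.2, -0.3]
opening: 0.7
gripper_force: 1.4
```

drive_tool(
  rows=[0,-0.03,0.1,0,0,0,0,0,-0.03,0.1,0,0,0,0,0,-0.03,0.1,0,0,0,0,0,-0.03,0.1,0,0,0,0,0,-0.03,0.1,0,0,0,0,0,0,0,0,0,0,0],
)

```text
clock: 19.4
ee_pos: [570.9, -12.8, 38.5]
orientation: [[0.955, 0.296, 0.0], [0.296, -0.955, 0.0], [0.0, -0.0, -1.0]]
force: [-0.3, -2.1, -0.4]
opening: 0.4
gripper_force: 1.1
```

```bash
python3 - <<'E'
from h import *
a=vision.snapshot("scene")[160:240,170:350]
cv2.imwrite("pics/c8.png",cv2.resize(a,None,fx=4.4,fy=4.4,interpolation=cv2.INTER_CUBIC))
o=robot.observe();print(F(o["ee_pos"]),o["ee_pos"],o["force"])
E
```

```text
[[-11.79894419  -2.15857551]] [570.84558729 -12.79628081  38.4463921 ] [-0.89453147 -1.54393106  0.71286806]
```

View pics/c8.png

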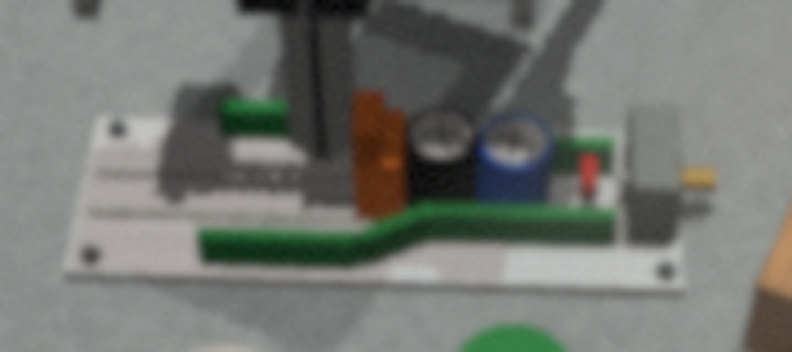

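Blue's front (552) is about 12 mm short of the red tip (582), with both cans upright in file. Now slow down.

drive_tool(
  rows=[0,-0.03,0.1,0,0,0,0,0,-0.03,0.1,0,0,0,0,0,-0.03,0.1,0,0,0,0,0,-0.03,0.1,0,0,0,0,0,-0.03,0.1,0,0,0,0,0,-0.03,0.1,0,0,0,0,0,0,0,0,0,0,0],
)

```text
clock: 20.32
ee_pos: [569.0, -6.8, 38.5]
orientation: [[0.955, 0.296, -0.0], [0.296, -0.955, 0.0], [-0.0, -0.0, -1.0]]
force: [-0.7, -3.1, -0.7]
opening: 0.4
gripper_force: 1.1
```

drive_tool(
  rows=[0,-0.015,0.05,0,0,0,0,0,-0.015,0.05,0,0,0,0,0,-0.015,0.05,0,0,0,0,0,0,0,0,0,0,0],
)

```text
clock: 20.82
ee_pos: [568.6, -5.4, 38.5]
orientation: [[0.955, 0.296, -0.0], [0.296, -0.955, 0.0], [-0.0, -0.0, -1.0]]
force: [-0.1, -2.1, -0.1]
opening: 0.5
gripper_force: 1.2
```

drive_tool(
  rows=[0,-0.015,0.05,0,0,0,0,0,-0.015,0.05,0,0,0,0,0,-0.015,0.05,0,0,0,0,0,0,0,0,0,0,0],
)

```text
clock: 21.32
ee_pos: [568.1, -3.9, 38.5]
orientation: [[0.955, 0.296, -0.0], [0.296, -0.955, 0.0], [-0.0, -0.0, -1.0]]
force: [-0.3, -2.2, -0.8]
opening: 0.4
gripper_force: 1.2
```

drive_tool(
  rows=[0,-0.015,0.05,0,0,0,0,0,-0.015,0.05,0,0,0,0,0,0,0,0,0,0,0],
)

```text
clock: 21.7
ee_pos: [567.8, -2.9, 38.5]
orientation: [[0.955, 0.296, -0.0], [0.296, -0.955, 0.0], [-0.0, -0.0, -1.0]]
force: [-0.2, -2.6, 0.3]
opening: 0.8
gripper_force: 1.2
```

drive_tool(
  rows=[0,-0.015,0.05,0,0,0,0,0,-0.015,0.05,0,0,0,0,0,0,0,0,0,0,0],
)

```text
clock: 22.08
ee_pos: [567.5, -1.9, 38.5]
orientation: [[0.955, 0.296, -0.0], [0.296, -0.955, 0.0], [-0.0, -0.0, -1.0]]
force: [-1.0, -2.1, -0.1]
opening: 0.3
gripper_force: 1.2
```

drive_tool(
  rows=[0,-0.015,0.05,0,0,0,0,0,-0.015,0.05,0,0,0,0,0,0,0,0,0,0,0],
)

```text
clock: 22.45
ee_pos: [567.3, -0.9, 38.5]
orientation: [[0.955, 0.296, 0.0], [0.296, -0.955, -0.0], [0.0, 0.0, -1.0]]
force: [0.6, -2.8, 0.5]
opening: 0.5
gripper_force: 1.2
```

```bash
python3 - <<'E'
from h import *
a=vision.snapshot("scene")[160:240,170:350]
cv2.imwrite("pics/c9.png",cv2.resize(a,None,fx=4.4,fy=4.4,interpolation=cv2.INTER_CUBIC))
o=robot.observe();print(F(o["ee_pos"]),o["force"])
E
```

```text
[[ 0.60895673 -2.26621717]] [-0.81050729 -2.50841905  0.23350624]
```

drive_tool(
  rows=[0,-0.015,0.05,0,0,0,0,0,-0.015,0.05,0,0,0,0,0,0,0,0,0,0,0],
)

```text
clock: 22.88
ee_pos: [567.1, -0.3, 38.5]
orientation: [[0.955, 0.296, 0.0], [0.296, -0.955, -0.001], [-0.0, 0.001, -1.0]]
force: [0.4, -3.8, -0.1]
opening: 0.7
gripper_force: 2.0
```

drive_tool(
  rows=[0,-0.015,0.05,0,0,0,0,0,-0.015,0.05,0,0,0,0,0,0,0,0,0,0,0],
)

```text
clock: 23.25
ee_pos: [566.8, 0.4, 38.5]
orientation: [[0.955, 0.296, 0.0], [0.296, -0.955, -0.001], [0.0, 0.001, -1.0]]
force: [1.3, -5.6, -0.1]
opening: 0.5
gripper_force: 2.6
```

Resistance rose from 2.5 to 5.7 N, and the finger position puts the tip at about x = 94 mm, so this is the stop. I'll back off gently, lift, and check with image code.

drive_tool(
  rows=[0,0,0,0,0,0,0,0,0.015,-0.05,0,0,0,0,0,0.03,-0.1,0,0,0,0,0,0.06,-0.19,0,0,0,0,0,0.15,-0.48,0,0,0,0,0,0.3,-0.95,0,0,0,0,0,0,0,1.5,0,0,0,0,0,0,3,0,0,0,0,0,0,4,0,0,0,0,0,0,4,0,0,0,0,0,0,0,0,0,0],
)

```text
clock: 24.62
ee_pos: [574.9, -17.0, 169.4]
orientation: [[0.955, 0.296, 0.01], [0.296, -0.955, -0.001], [0.01, 0.004, -1.0]]
force: [-0.2, -0.5, 0.7]
opening: 0.2
gripper_force: 0.0
```

```bash
python3 - <<'E'
from h import *
a=vision.snapshot("scene"); cv2.imwrite("pics/end.png",a)
h=cv2.cvtColor(a,cv2.COLOR_BGR2HSV)[160:240,170:350]
for n,lo,hi in(("blue",(105,120,40),(130,255,255)),("orange",(5,150,60),(16,255,255)),("red",(172,120,60),(180,255,255)),("red0",(0,150,80),(4,255,255))):
    m=cv2.inRange(h,lo,hi)[:,:145]; v,u=np.nonzero(m); 
    if len(u): print(n,len(u),u.min()+170,u.max()+170,v.min()+160,v.max()+160)
# dark/bright profile over the can tops, 46 mm up on the centre line
c=vision.calibration("scene");f=210/np.tan(np.radians(c["fovy"]/2));p=np.load("p.npy")
def pix(x,y,z):
    w=np.r_[p[:2]+[np.cos(p[2])*x-np.sin(p[2])*y,np.sin(p[2])*x+np.cos(p[2])*y],z]
    q=c["orientation"].T@(w-c["eye"]); return c["cx"]+f*q[0]/-q[2], c["cy"]-f*q[1]/-q[2]
for y in (-2,1): print([int(cv2.cvtColor(a,cv2.COLOR_BGR2GRAY)[int(round(v)),int(round(u))]) for x in range(20,102,3) for u,v in [pix(x,y,46)]])
print(F(robot.observe()["ee_pos"]),robot.observe()["ee_pos"],[np.round(pix(x,0,46),1) for x in(35,50,79,94)])
E
```

```text
blue 22 286 293 192 199
orange 267 257 270 181 207
red 2 303 303 196 197
red0 5 304 305 197 199
[93, 92, 86, 93, 108, 84, 119, 137, 135, 129, 122, 148, 159, 160, 139, 90, 142, 162, 160, 145, 137, 142, 166, 167, 147, 107, 120, 125]
[113, 106, 97, 105, 110, 89, 115, 139, 144, 133, 126, 152, 163, 158, 136, 84, 129, 152, 166, 172, 166, 148, 163, 156, 135, 105, 128, 142]
[[-16.46293565  -3.48261868]] [573.49752055 -16.85499448 166.38463888] [array([268.9, 189.1]), array([277.4, 189.3]), array([293.9, 189.8]), array([302.4, 190. ])]
```

The can tops span x ≈ 36–64 and 66–94 mm on the centre line, touching in single file against the tip.

```bash
python3 -c "
from rig import robot
print(robot.finish_job())"
```

```text
the job is handed in; nothing more can be done
None
```

I eased the black can back and shifted it in behind the blue one. The follower then pushed both through the neck in single file until blue pressed the sprung stop at about 3 N. I backed the gripper off and handed the job in at about 25 s; `finish_job()` returned no verdict.

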